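# Fold out the stage's crank and bring the carriage to its index

## Robot

A 6-joint arm with a two-finger parallel gripper is mounted at the origin on a cart in front of the work surface, level with it; the furniture and walls round the work are solid. World frame = base frame: x ahead of the robot, y to its left, z up, the work surface at z = 0. Lengths are in m, angles in rad, forces in N, time in s.
With the tool pointing down it reaches from about 0.25 to 0.775 m from the base axis. Payload 4 kg.
Tool frame: the origin (TCP) lies at the centre of the arm's flange, where the gripper is bolted on; the fingertips stand 199 mm ahead of it and the grasp point (between the pads) lies 180 mm ahead of it (robot.tcp_to_tips is the distance from the TCP to the fingertips, in m); z points along the fingers, y is the line along which they close (so a half turn about z gives the same grasp; the last joint's range is limited). The gripper opens to 94 mm and grips with 3 to 60 N. Pads are 16 mm wide; open, the fingers measure 119 mm over their backs; the gripper's body (75 mm by 177 mm) begins 78 mm behind the grasp point.
Start: joints at [1.053, 0.087, 1.371, -0, 1.684, -0.103], TCP at [0.222, 0.503, 0.405] pointing down, gripper open.
Joint ranges: [-3.1, 3.1], [-0.76, 2.03], [0.27, 2.55], [-1.08, 4.22], [0.17, 2.65], [-2.57, 2.57]. Speed limits (rad/s): [2.79, 2.79, 3.14, 3.14, 3.14, 3.14].

## Interface

Orientations are given as [roll, pitch, yaw] about the fixed x, y, z axes, in that order (R = Rz(yaw) Ry(pitch) Rx(roll)).
In Python, from bench import telemetry, snapshot, ticket, robot gives the robot as it stands.
- The arm moves only by the tool apply_moves, never from a script. Its argument "moves" is a list that holds one entry, the list of rows, each a list of 5 numbers: the shift along the tool's x, y, z in units of 50 mm (1.0 is 50 mm), then the turn about the tool's z in units of 10 degrees (1.0 is 10 degrees), then the closure, from 0 (fully open) to 1 (shut). A call has 1 to 10 rows; each row is the pose to reach, as a shift and turn from the pose commanded when the call began, along the tool's axes at that moment; what a row does not reach only later rows make up. A row lasts 1/8 s, in which the tool goes at most 62.5 mm and 10.7 degrees, less where a joint would pass 70% of its speed; a pose out of reach is approached as far as the arm can. A call with a gripper value outside its range is refused whole. The fingers move at their own pace and stop on an object; the grip force is fixed at half the most. Time passes only in rows, so rows that repeat a pose let the fingers close. It gives the time, the measured TCP pose, the force, the opening and the grip force at its end, in the units of the state.
- telemetry.get_obs(): the state, without advancing time (a new reading comes with each control period).
- snapshot(name): name is "scene" or "top" or "wrist"; returns a dict with "image" (384x512x3 uint8, red, green, blue), "fovy" (degrees; the focal length in pixels is half the picture's height over the tangent of half this angle, whatever the lens; pixels are square), "cx", "cy" (the principal point, pixels), "R" (3x3) and "t" (3): a world point X has camera coordinates R X + t. Camera axes: x right, y down, z forward; pixel columns grow to the right and rows downward; lengths in m; the calibration is good to about 2 mm. The wrist camera is an equidistant fisheye: a pixel r from the principal point sees the ray r / f radians off the axis. A picture is of the moment at which its call begins. There is no depth.
- ticket.close_job(): hands the job in; it is judged then, once.
The state is a dict: "time": time; "joint_positions": joint angles; "qvel": joint speeds; "joint_torque": joint torques, N m; "tool_pos": TCP position; "ee_rot": TCP orientation; "wrist_force": force on the tool from outside, world axes, zero at the start; "wrist_torque": the same for the moment, N m; "width": finger opening in m; "finger_force": force on a finger pad.
Only numpy, scipy, OpenCV 4.12 (cv2) and the standard library are available. Lean on these libraries where they do the work, as an engineer would, in place of code of your own. Each camera call takes 0.05 s, during which the arm holds its last target. There are 200 camera calls.

## Task

Swing the folded crank arm of the positioning stage right over until it lies level on the other side with its knob standing up, and let go of it. Then take the crank by its knob and turn it until the pointer on the carriage lines up with the point of the pointed index block (not the plain block). Leave it there with the arm still folded out; move the carriage only with the crank, and do not disturb the mouse, marker and tweezers around it.

Things in the scene. Friction and masses are not known exactly. Their poses are not given: they have to be found in the camera images.
- stage_base: Fixed positioning stage bolted to the bench: aluminium base plate 260 x 250 mm, 10 mm thick, on 12 mm rubber feet (local x -55 to +205 mm, y -125 to +125 mm), with a grey gear tower 70 x 70 mm (bare top plate at z 90 mm) under the crank, and a pair of guide rods along local y at x 80 and 130 mm. Origin on the bench, straight below the crank's vertical axis. Local +x points from the crank to the rods.
- crank: The steel fork (44 mm across) on top of the tower that turns with the crank about a vertical axis through its origin, 112 mm above the bench; at the start its x and y axes are those of stage_base. The crank turns freely either way, against light friction (0.1 N m), and stays where it is left. The folding hinge of the arm is a horizontal pin along the fork's y axis, 15 mm above this origin (127 mm above the bench). The fork's top is 131 mm above the bench.
- crank_arm (a joint): Fold angle of the crank arm, rad: 0 = folded, the arm lies level from the pin to the fork's -x side, knob hanging down; 1.571 = arm straight up; 3.142 = fully folded out against its stop, the arm level to the fork's +x side, knob standing up. A stiff hinge (about 0.08 N m): stays at any angle. The arm is a steel flat bar 20 mm wide (along the pin), 10 mm thick, 100 mm long from the pin, whose middle plane passes through pin and crank axis.
- bar_middle (a point): Point in the middle of the bar's section, 75 mm from the folding pin, where a round thumb pin (10 mm diameter, 28 mm long, parallel to the folding pin) passes through the bar and stands out 4 mm on either side. Pinched over the ends of this pin, the bar can pivot between the fingers while it is swung over; the fingers pass either side of the knob.
- knob_center (a point): Centre of the black round knob (20 mm diameter, 36 mm long) that sits at a right angle to the arm, 90 mm from the folding pin and from the crank's axis; the centre is 25 mm from the bar's middle line (folded: 102 mm above the bench; folded out: 152 mm above it, the knob's top at 170 mm and its foot at 134 mm). Its z axis is the knob's axis; the knob spins freely on its pin, so the gripper need not turn while cranking.
- knob: The same knob as a body; origin on the arm's middle line, 90 mm from the folding pin.
- carriage: Low aluminium carriage (76 x 74 mm) with a white interface box clamped on it, running on the guide rods along stage_base's y, about 100 mm in x from the crank's axis; highest point 85 mm above the bench. Geared to the crank: a turn anticlockwise seen from above moves it towards stage_base's +y, 9.55 mm per radian (60 mm a turn); clockwise towards -y. Starts at y = 0, can go 72 mm either way.
- carriage_pointer (a point): Tip of the dark pointed tab (28 mm wide) on the carriage's far (+x) edge, 55 mm above the bench.
- index_point (a point): Tip of the wedge of the index block, a dark block 22 x 38 x 26 mm fixed on the plate's far edge, its flat wedge standing out 16 mm towards the carriage (-x). It is 40 to 62 mm to one side of the carriage's start; a like block with a plain flat face is on the other side; sides change. Axes as stage_base's; lined up when carriage_pointer has the same y along the rods (tips 4 mm apart in x).
- mouse_center (a point): Computer mouse, 108 x 62 x 34 mm, loose bystander; point at its centre.
- marker_center (a point): Marker pen, 126 x 12 mm, loose bystander; point at its centre.
- tweezers_center (a point): Steel tweezers, 123 x 12 x 9 mm, loose bystander; point at its centre.

How it is judged:
By the outcome, as a careful person would: the job done as asked, in the order asked, and still so for the second after the job is handed in, with the robot touching nothing.
It also fails if it takes over 51 s, if anything falls off the work surface, if the arm or the gripper's body presses on something with over 40 N, if the wrist force passes 120 N, or if a joint passes its speed limit or range.

## Working session

There is one attempt and no reset: what is moved stays moved. The work goes in short steps, Python scripts to look and compute and a tool call to move; the robot and the scene stay as the last step left them, time stands still between calls to the robot, and variables do not carry over. Pictures are saved under pics/ and viewed, at most 10 in all, crops included, and the job is handed in when it is done.

Besides the shell and the picture viewer there is one more tool, called after "Call:" by a JSON object that holds its "fn" and its "kwargs", one argument or row to a line. apply_moves: Moves the arm, as the interface text tells. Its arguments: {"type":"object","properties":{"moves":{"type":"array","items":{"type":"array","items":{"type":"array","items":{"type":"number"}}}}},"required":["moves"]}

```bash
mkdir -p pics; ls
cat > h.py <<'E'
import numpy as np, cv2
from bench import telemetry, snapshot, ticket, robot
def save(n,f):
    s=snapshot(n); cv2.imwrite('pics/'+f,cv2.cvtColor(s['image'],cv2.COLOR_RGB2BGR)); np.savez('pics/'+f+'.npz',**s); return s
def load(f): return dict(np.load('pics/'+f+'.npz'))
def ray(s,u,v):
    f=s['image'].shape[0]/2/np.tan(np.radians(float(s['fovy']))/2)
    d=s['R'].T@np.array([(u-s['cx'])/f,(v-s['cy'])/f,1]); return -s['R'].T@s['t'],d/np.linalg.norm(d)
def onz(s,u,v,z):
    o,d=ray(s,u,v); return o+d*(z-o[2])/d[2]
def proj(s,X):
    f=s['image'].shape[0]/2/np.tan(np.radians(float(s['fovy']))/2)
    c=s['R']@np.array(X)+s['t']; return c[0]/c[2]*f+s['cx'],c[1]/c[2]*f+s['cy']
E
python3 - <<'E'
from h import *
for n in('scene','top'):
    s=save(n,n+'0.png'); print(n,s['fovy'],s['cx'],s['cy'],-s['R'].T@s['t'])
print(telemetry.get_obs())
a=cv2.imread('pics/scene0.png');b=cv2.imread('pics/top0.png')
E
```

```text
pics
scene 55.153363191272106 252.02810270295294 188.53033229580404 [1.20426995 0.33794163 0.69824479]
top 56.234817350817856 257.1432323232068 194.0963696372274 [0.48079069 0.06322643 1.03274837]
{'time': 0.1, 'joint_positions': array([ 1.05289815e+00,  8.78500630e-02,  1.37207377e+00,  2.32866308e-05,
        1.68359853e+00, -1.03101661e-01]), 'qvel': array([-0.00137967, -0.00216664, -0.00308833, -0.00010974, -0.00169414,
        0.00049164]), 'joint_torque': array([ 2.89737181e-03, -3.41251230e+01, -3.03303945e+01,  7.19937379e-02,
        3.03558866e-02, -8.14382929e-05]), 'tool_pos': array([0.22160209, 0.50326737, 0.4036527 ]), 'ee_rot': array([-3.13967558e+00, -2.21624384e-04,  2.72679852e+00]), 'wrist_force': array([-0.10707382, -0.32256448, -0.55901429]), 'wrist_torque': array([ 0.00646108, -0.00173656,  0.02816782]), 'finger_force': 0.0, 'width': 0.0938232339778343}
```

View pics/top0.png

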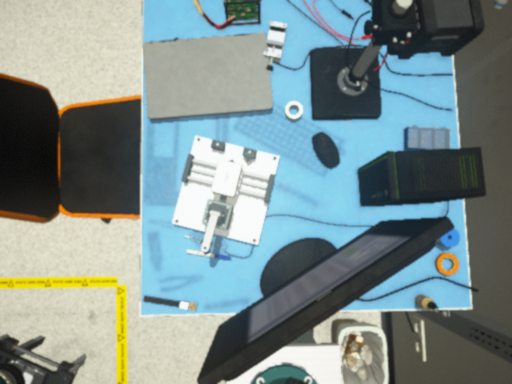

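View pics/scene0.png

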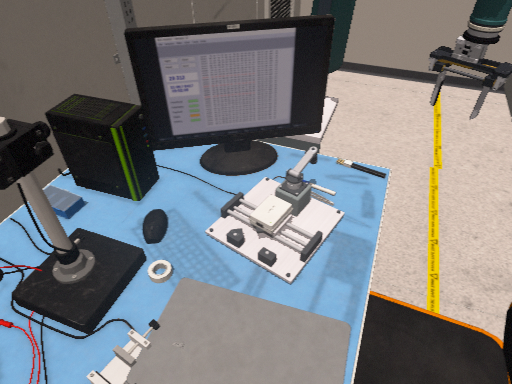

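The top view shows the stage around pixel (225,190), with the folded arm pointing to (207,250). In the scene view the blocks are at (235,237) and (267,257). I'll enlarge both.

Run:
```python
from h import *
t=load('top0.png');s=load('scene0.png')
for p in [(0,0,0),(.3,0,0),(.5,0,0),(.5,.2,0),(.5,-.2,0),(.7,0,0)]: print(p,proj(t,p),proj(s,p))
a=cv2.imread('pics/top0.png')[130:270,150:300]; b=cv2.imread('pics/scene0.png')[140:280,195:350]
a=cv2.resize(a,(400,373),interpolation=2);b=cv2.resize(b,(400,361),interpolation=2)
a=cv2.resize(cv2.imread('pics/top0.png')[130:270,165:295],(520,560),interpolation=2);cv2.imwrite('pics/c1.png',a)
b=cv2.resize(cv2.imread('pics/scene0.png')[140:280,200:395],(780,560),interpolation=2);cv2.imwrite('pics/c2.png',b)
```

```text
(0, 0, 0) (np.float64(285.13164195731486), np.float64(403.3274888052497)) (np.float64(288.7241335049952), np.float64(108.39601665209395))
(0.3, 0, 0) (np.float64(281.9389146567554), np.float64(291.49594795877897)) (np.float64(260.99898431806173), np.float64(152.138788127406))
(0.5, 0, 0) (np.float64(279.90617292877334), np.float64(220.2951787783645)) (np.float64(236.40166958111655), np.float64(190.94668453185892))
(0.5, 0.2, 0) (np.float64(210.1604076283268), np.float64(221.88894726221062)) (np.float64(304.589023170434), np.float64(208.32857840455767))
(0.5, -0.2, 0) (np.float64(349.65966063834344), np.float64(218.70123382886158)) (np.float64(175.25305790457696), np.float64(175.35906274166533))
(0.7, 0, 0) (np.float64(277.9452874605952), np.float64(151.6113161473822)) (np.float64(204.30286071354158), np.float64(241.58990565421027))
```

View pics/c1.png

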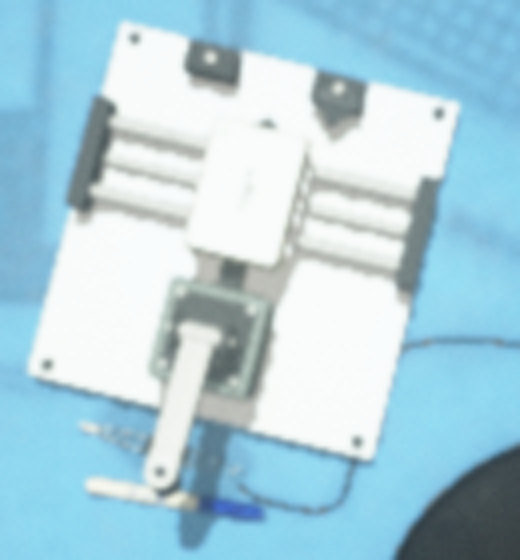

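View pics/c2.png

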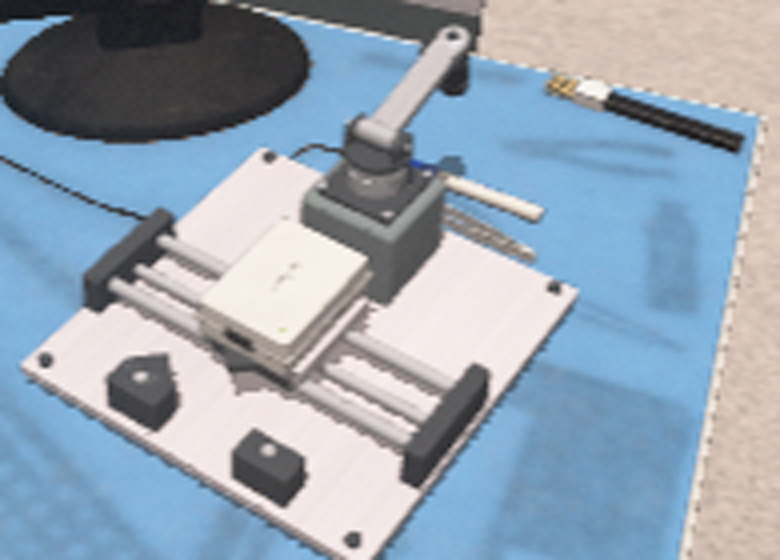

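In the crops, the pointed block is the right-hand one in the top view (crop 337,135), so it lies on local −y and needs clockwise cranking. The monitor stands close by, so I'll fit the stage pose and triangulate the monitor's corner.

```bash
cat >> h.py <<'E'
def tri(pr):
    A=np.zeros((3,3));b=np.zeros(3);R=[ray(*p) for p in pr]
    for o,d in R:
        M=np.eye(3)-np.outer(d,d);A+=M;b+=M@o
    X=np.linalg.solve(A,b); return X,[np.linalg.norm(np.cross(X-o,d)) for o,d in R]
def c1(u,v): return (u+.5)/4-.5+165,(v+.5)/4-.5+130
def c2(u,v): return (u+.5)/4-.5+200,(v+.5)/4-.5+140
E
python3 - <<'E'
from h import *
t=load('top0.png');s=load('scene0.png');np.set_printoptions(precision=4,suppress=True)
L=np.array([(205,125),(205,-125),(-55,-125),(-55,125)])/1e3
W=np.array([onz(t,*c1(*p),.022)[:2] for p in [(122,22),(460,100),(372,460),(30,375)]])
lc,wc=L.mean(0),W.mean(0);l=L-lc;w=W-wc
th=np.arctan2((l[:,0]*w[:,1]-l[:,1]*w[:,0]).sum(),(l*w).sum())
R=np.array([[np.cos(th),-np.sin(th)],[np.sin(th),np.cos(th)]]);o=wc-R@lc
print('pose',o,th,np.degrees(th),'res',W-(L@R.T+o))
W2=np.array([onz(s,*c2(*p),.022)[:2] for p in [(20,365),(578,290),(268,148)]])
print('scene corners local',(W2-o)@R)
def loc(X): return np.r_[R.T@(X[:2]-o),X[2]]
for n,a,b in [('wedge',(337,138),(152,354)),('pointer',(268,122),(243,393)),('armtip',(161,485),(468,38)),('blkhole',(339,88),(140,377)),('plainhole',(211,57),(268,450))]:
    X,e=tri([(t,*c1(*a)),(s,*c2(*b))]);print(n,loc(X),e)
for z in(.04,.048,.055): print(z,loc(onz(t,*c1(337,138),z)),loc(onz(t,*c1(339,88),z)),loc(onz(t,*c1(268,120),z)))
print('knobpin end top hole',loc(onz(t,*c1(160,471),.132)))
print('bar axis pts',loc(onz(t,*c1(160,471),.132)),loc(onz(t,*c1(197,330),.132)))
print('monitor',tri([(t,205,381),(s,333,15)]),tri([(t,450,221),(s,128,29)]))
for z in(.1,.15): print('mon bottom',z,onz(s,325,130,z))
print('marker',[onz(t,*c1(*p),.006) for p in[(88,487),(263,516)]],'tweez',[onz(t,*c1(*p),.005) for p in[(80,428),(240,470)]])
E
```

```text
pose [0.5192 0.1702] -0.26015046849126766 -14.905523882900741 res [[-0.0005 -0.0007]
 [ 0.0014  0.0001]
 [-0.0005  0.0018]
 [-0.0003 -0.0013]]
scene corners local [[ 0.2051 -0.126 ]
 [-0.0527  0.1234]
 [-0.055  -0.1207]]
wedge [ 0.1594 -0.051   0.0391] [np.float64(0.005209993369373436), np.float64(0.00520999336937348)]
pointer [0.1551 0.0046 0.0369] [np.float64(0.00190652519339328), np.float64(0.0019065251933932817)]
armtip [-0.0969  0.0021  0.1442] [np.float64(0.0025961355070991165), np.float64(0.0025961355070991295)]
blkhole [ 0.189  -0.0415  0.0519] [np.float64(0.0008877110112280689), np.float64(0.0008877110112280134)]
plainhole [0.1895 0.0499 0.0519] [np.float64(0.001160521358737984), np.float64(0.0011605213587379897)]
0.04 [ 0.156  -0.0469  0.04  ] [ 0.1908 -0.0399  0.04  ] [0.1571 0.0031 0.04  ]
0.048 [ 0.1547 -0.0475  0.048 ] [ 0.1892 -0.0405  0.048 ] [0.1557 0.0021 0.048 ]
0.055 [ 0.1535 -0.0479  0.055 ] [ 0.1878 -0.041   0.055 ] [0.1546 0.0013 0.055 ]
knobpin end top hole [-0.0885  0.0041  0.132 ]
bar axis pts [-0.0885  0.0041  0.132 ] [0.0018 0.0033 0.132 ]
monitor (array([0.228 , 0.1607, 0.4106]), [np.float64(0.0037914672594765975), np.float64(0.0037914672594765567)]) (array([ 0.4837, -0.2653,  0.4127]), [np.float64(0.0016599337609136712), np.float64(0.00165993376091354)])
mon bottom 0.1 [0.2588 0.1879 0.1   ]
mon bottom 0.15 [0.3378 0.2004 0.15  ]
marker [array([0.4182, 0.2667, 0.006 ]), array([0.3952, 0.1432, 0.006 ])] tweez [array([0.4598, 0.2724, 0.005 ]), array([0.4276, 0.1591, 0.005 ])]
```

```bash
cat >> h.py <<'E'
np.set_printoptions(precision=4,suppress=True)
from scipy.spatial.transform import Rotation as Ro
O=np.array([.5192,.1702]);TH=-.2602
RS=np.array([[np.cos(TH),-np.sin(TH)],[np.sin(TH),np.cos(TH)]])
def w(x,y,z): return np.r_[RS@np.array([x,y])+O,z]
def loc(X): return np.r_[RS.T@(X[:2]-O),X[2]]
def todo(x,y,zg):
    "units to bring the grasp point to stage-local x,y at height zg"
    ob=telemetry.get_obs();R=Ro.from_euler('xyz',ob['ee_rot']).as_matrix()
    g=ob['tool_pos']+.18*R[:,2]
    d=R.T@(w(x,y,zg)-g)/.05
    turn=-np.degrees((TH+np.pi-ob['ee_rot'][2]+np.pi/2)%np.pi-np.pi/2)/10
    print('t',ob['time'],'grasp local',loc(g),'shift',d,'turn',turn,'F',ob['wrist_force'],'width',ob['width'],'ff',ob['finger_force'],'rot',ob['ee_rot'])
E
python3 -c "
from h import *
todo(-.075,.002,.25)"
```

```text
t 0.1 grasp local [-0.3734  0.245   0.2237] shift [-6.6442 -3.8834 -0.521 ] turn -0.8857591420228624 F [-0.1071 -0.3226 -0.559 ] width 0.0938232339778343 ff 0.0 rot [-3.1397 -0.0002  2.7268]
```

Call:
{"fn": "apply_moves", "kwargs": {
  "moves": [
    [[-0.4, -0.25, -0.05, -0.1, 0], [-1.2, -0.7, -0.2, -0.2, 0], [-2.1, -1.2, -0.3, -0.35, 0], [-3.0, -1.75, -0.4, -0.5, 0], [-3.9, -2.3, -0.5, -0.6, 0], [-4.8, -2.8, -0.52, -0.7, 0], [-5.6, -3.3, -0.52, -0.8, 0], [-6.3, -3.7, -0.52, -0.886, 0], [-6.644, -3.883, -0.52, -0.886, 0], [-6.644, -3.883, -0.52, -0.886, 0]]
  ]
}}

```text
time: 1.35
tool_pos: [0.448, 0.1909, 0.43]
ee_rot: [-3.141, -0.001, 2.879]
wrist_force: [0.7, -0.3, 1.1]
width: 0.094
finger_force: 0.0
```

Run:
```python
from h import *
todo(-.075,.002,.127)
s=save('wrist','w1.png');print(s['fovy'],s['cx'],s['cy'])
save('scene','s1.png');save('top','t1.png')
```

```text
t 1.35 grasp local [-0.0743  0.0016  0.25  ] shift [0.0099 0.0103 2.459 ] turn -0.014997471159396153 F [ 0.6702 -0.2733  1.0893] width 0.09399658542013394 ff 0.0 rot [-3.141  -0.0013  2.8788]
65.70646984690485 260.52489194010536 192.80388498022913
```

View pics/w1.png

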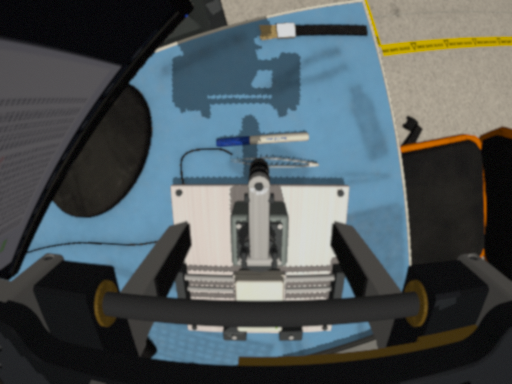

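The wrist view shows the bar running from (259,185) to (260,258), with the knob under the near end and the fingers either side of it. I'll measure the bar and plate edges with the fisheye model.

```bash
cat >> h.py <<'E'
def fonz(s,u,v,z):
    f=s['image'].shape[0]/2/np.tan(np.radians(float(s['fovy']))/2)
    a,b=u-s['cx'],v-s['cy'];r=np.hypot(a,b);t=r/f
    d=s['R'].T@np.array([np.sin(t)*a/r,np.sin(t)*b/r,np.cos(t)]);o=-s['R'].T@s['t']
    return o+d*(z-o[2])/d[2]
E
python3 - <<'E'
from h import *
s=load('w1.png');g=cv2.cvtColor(s['image'],cv2.COLOR_RGB2GRAY).astype(float)
for r in (195,205,215,225,235):
    p=np.diff(cv2.GaussianBlur(g,(1,3),0)[r,235:285]);
    print(r,np.round(g[r,240:282]).astype(int))
# plate edges via colour
hsv=cv2.cvtColor(s['image'],cv2.COLOR_RGB2HSV)
for r in (195,205,215):
    m=(hsv[r,:,1]<70)&(g[r]>120); c=np.where(m[165:360])[0]+165
    a=fonz(s,c[0]-.5,r,.022);b=fonz(s,c[-1]+.5,r,.022); print('plate',r,c[0],c[-1],loc(a),loc(b),(loc(a)+loc(b))[1]/2)
for u,v in((259.5,190),(260.5,235),(259,185)): print(loc(fonz(s,u,v,.132)))
for u,v in((179,193),(342,193)): print('hole',loc(fonz(s,u,v,.022)))
E
```

```text
195 [117 117 115 104  77  55  53  66 102 142 164 169 168 169 174 178 181 183
 182 179 180 179 178 175 171 172 172 168 153 122  81  51  48  66  93 111
 117 117 118 118 120 125]
205 [ 48  49  48  49  47  47  48  59  92 136 161 168 167 169 172 175 175 173
 171 169 169 171 171 172 170 171 171 166 146 109  72  53  50  48  49  49
  49  49  49  50  49  50]
215 [ 83  83  83  84  84  84  78  75  95 136 158 166 166 167 172 175 174 173
 170 168 169 170 171 171 170 171 170 163 142 107  85  83  83  84  83  83
  82  82  81  82  82  84]
225 [137 100  67  51  47  40  35  45  80 125 154 164 166 167 171 173 174 171
 170 167 169 168 169 170 170 171 170 163 140  97  64  59  66  69  70  71
  72  99 140 163 168 159]
235 [ 36  35  36  37  34  37  42  51  79 117 146 160 164 165 169 174 173 172
 168 167 167 167 168 169 170 169 167 160 135  95  60  46  39  39  45  58
  69  74  75  75  74  84]
plate 195 170 348 [-0.0404 -0.1245  0.022 ] [-0.0399  0.1263  0.022 ] 0.0008664948623947899
plate 205 171 348 [-0.0256 -0.1244  0.022 ] [-0.0252  0.1275  0.022 ] 0.0015704680721240205
plate 215 172 347 [-0.0106 -0.1243  0.022 ] [-0.0102  0.1274  0.022 ] 0.0015292033024119356
[-0.0772  0.0022  0.132 ]
[-0.0297  0.0031  0.132 ]
[-0.0821  0.0018  0.132 ]
hole [-0.0433 -0.1102  0.022 ]
hole [-0.0429  0.1164  0.022 ]
```

```bash
cat >> h.py <<'E'
O=O+RS@np.array([0,.0017])
E
python3 -c "
from h import *
todo(-.075,0,.127)"
```

```text
t 1.5 grasp local [-0.0756  0.0012  0.2505] shift [-0.0144 -0.0239  2.4691] turn 0.0047195718084542225 F [ 0.4251 -0.0198  0.8745] width 0.09414002562348013 ff 0.0 rot [ 3.1414 -0.0008  2.8822]
```

Call:
{"fn": "apply_moves", "kwargs": {
  "moves": [
    [[0, 0, 0.4, 0, 0], [0, 0, 1.0, 0, 0.2], [0.01, 0, 1.6, 0, 0.4], [0.01, 0, 2.1, 0, 0.4], [0.01, 0, 2.4, 0, 0.4], [0.01, 0, 2.46, 0, 0.4], [0.01, 0, 2.46, 0, 0.4]]
  ]
}}

```text
time: 2.38
tool_pos: [0.4471, 0.1923, 0.3085]
ee_rot: [3.141, 0.001, 2.882]
wrist_force: [0.1, 0.4, 0.3]
width: 0.0565
finger_force: 0.0
```

Run:
```python
from h import *
todo(-.075,0,.127)
save('scene','s2.png');save('wrist','w2.png')
b=cv2.imread('pics/s2.png')[90:260,220:400]; w_=cv2.imread('pics/w2.png')[100:330,170:350]
cv2.imwrite('pics/m2.png',np.hstack([cv2.resize(b,(400,378),interpolation=2),cv2.resize(w_,(296,378),interpolation=2)]))
```

```text
t 2.375 grasp local [-0.0752  0.0012  0.1285] shift [-0.0037 -0.0246  0.0299] turn 0.0033250284387769382 F [0.0713 0.3643 0.2705] width 0.05647076294440278 ff 0.0 rot [3.1408 0.0011 2.882 ]
```

View pics/m2.png

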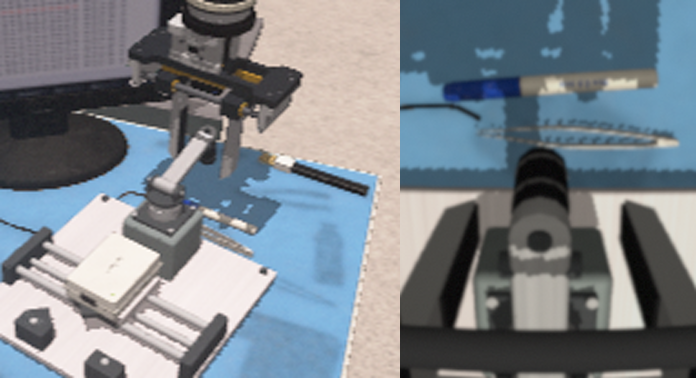

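The fingers are lowered either side of the bar, which is about centred between them. Closing on the thumb pin.

Call:
{"fn": "apply_moves", "kwargs": {
  "moves": [
    [[0, -0.02, 0.02, 0, 0.6], [0, -0.02, 0.02, 0, 0.75], [0, -0.02, 0.02, 0, 1], [0, -0.02, 0.02, 0, 1], [0, -0.02, 0.02, 0, 1], [0, -0.02, 0.02, 0, 1]]
  ]
}}

```text
time: 3.22
tool_pos: [0.4466, 0.1908, 0.3066]
ee_rot: [-3.141, -0.0, 2.881]
wrist_force: [-1.2, -2.3, 1.1]
width: 0.0274
finger_force: 30.0
```

```bash
python3 -c "
from h import *
todo(-.075,0,.127)"
```

```text
t 3.225 grasp local [-0.0755 -0.0005  0.1266] shift [-0.0099  0.0107 -0.0072] turn -0.0004338803276058823 F [-1.235  -2.2586  1.1323] width 0.027429870523790895 ff 30.000183284282684 rot [-3.1411 -0.0003  2.8813]
```

Call:
{"fn": "apply_moves", "kwargs": {
  "moves": [
    [[-0.018, 0, -0.235, 0, 1], [-0.073, 0, -0.464, 0, 1], [-0.163, 0, -0.681, 0, 1], [-0.286, 0, -0.882, 0, 1], [-0.439, 0, -1.061, 0, 1], [-0.618, 0, -1.214, 0, 1], [-0.819, 0, -1.337, 0, 1], [-1.036, 0, -1.427, 0, 1], [-1.265, 0, -1.482, 0, 1], [-1.5, 0, -1.5, 0, 1]]
  ]
}}

```text
time: 4.47
tool_pos: [0.5188, 0.1713, 0.3793]
ee_rot: [-3.138, -0.008, 2.881]
wrist_force: [-4.8, -3.9, -19.1]
width: 0.0269
finger_force: 30.0
```

```bash
python3 -c "
from h import *
todo(0,0,.202)
save('scene','s3.png')
b=cv2.imread('pics/s3.png')[70:260,200:400];cv2.imwrite('pics/m3.png',cv2.resize(b,(600,570),interpolation=2))"
```

```text
t 4.475 grasp local [-0.002  -0.0015  0.1993] shift [-0.0398  0.0292 -0.0543] turn 0.00022144972697769487 F [ -4.7891  -3.9079 -19.1142] width 0.026887189819778334 ff 30.018037855625153 rot [-3.1377 -0.0076  2.8814]
```

View pics/m3.png

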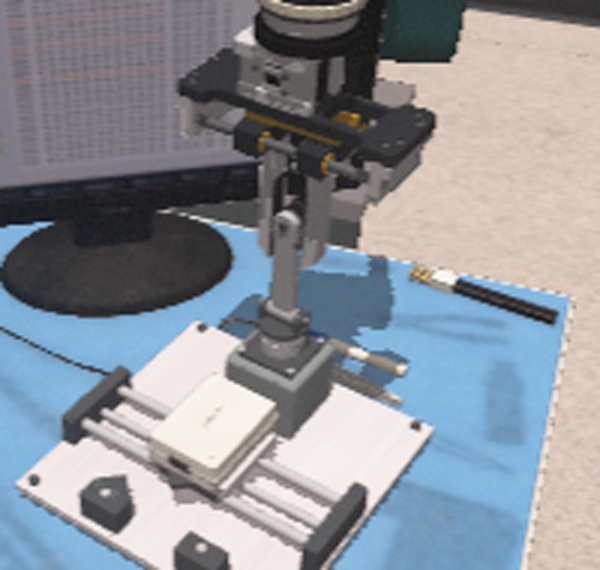

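The arm stands upright in the pinch, with a moderate 19 N pull. I'll carry on over, with a slight relief.

Call:
{"fn": "apply_moves", "kwargs": {
  "moves": [
    [[-0.23, 0, 0.05, 0, 1], [-0.46, 0, 0.105, 0, 1], [-0.675, 0, 0.19, 0, 1], [-0.875, 0, 0.31, 0, 1], [-1.05, 0, 0.455, 0, 1], [-1.2, 0, 0.63, 0, 1], [-1.325, 0, 0.825, 0, 1], [-1.415, 0, 1.04, 0, 1], [-1.465, 0, 1.265, 0, 1], [-1.48, 0, 1.48, 0, 1]]
  ]
}}

```text
time: 5.78
tool_pos: [0.5931, 0.1527, 0.3109]
ee_rot: [3.136, 0.012, 2.881]
wrist_force: [7.0, -0.5, 3.5]
width: 0.0273
finger_force: 30.0
```

```bash
python3 -c "
from h import *
todo(.075,0,.127)"
```

```text
t 5.775 grasp local [0.0781 0.0014 0.1309] shift [ 0.0623 -0.0284  0.0779] turn -0.00176489770067171 F [ 7.0197 -0.5217  3.4654] width 0.027277624274835554 ff 30.00062584877014 rot [3.1362 0.0122 2.8811]
```

Call:
{"fn": "apply_moves", "kwargs": {
  "moves": [
    [[0, 0, 0.03, 0, 1], [0.02, 0, 0.06, 0, 1], [0.02, 0, 0.08, 0, 1], [0.02, 0, 0.08, 0, 1]]
  ]
}}

```text
time: 6.28
tool_pos: [0.5925, 0.1527, 0.3068]
ee_rot: [3.137, 0.013, 2.881]
wrist_force: [7.8, -1.3, 2.4]
width: 0.0271
finger_force: 30.0
```

```bash
python3 -c "
from h import *
todo(.075,0,.127)"
```

```text
t 6.275 grasp local [0.0777 0.0011 0.1268] shift [ 0.0536 -0.0227 -0.0049] turn -0.0036855154218943453 F [ 7.841  -1.2773  2.3745] width 0.027103865710243157 ff 30.000420212745667 rot [3.1367 0.0133 2.8807]
```

Call:
{"fn": "apply_moves", "kwargs": {
  "moves": [
    [[0.04, 0, 0.03, 0, 1], [0.04, 0, 0.06, 0, 1], [0.04, 0, 0.06, 0, 1]]
  ]
}}

```text
time: 6.65
tool_pos: [0.5912, 0.1529, 0.3044]
ee_rot: [3.136, 0.017, 2.881]
wrist_force: [11.0, -2.0, 3.1]
width: 0.0274
finger_force: 30.0
```

```bash
python3 -c "
from h import *
todo(.075,0,.127)"
```

```text
t 6.65 grasp local [0.0771 0.0011 0.1245] shift [ 0.0402 -0.0218 -0.0513] turn -0.0049090040370207205 F [11.0413 -2.0326  3.0824] width 0.027383127483439355 ff 30.000485479831696 rot [3.1363 0.0167 2.8805]
```

```bash
python3 -c "
from h import *
save('scene','s4.png')
b=cv2.imread('pics/s4.png')[100:260,220:400];cv2.imwrite('pics/m4.png',cv2.resize(b,(675,600),interpolation=2))"
```

```text
(no output)
```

View pics/m4.png

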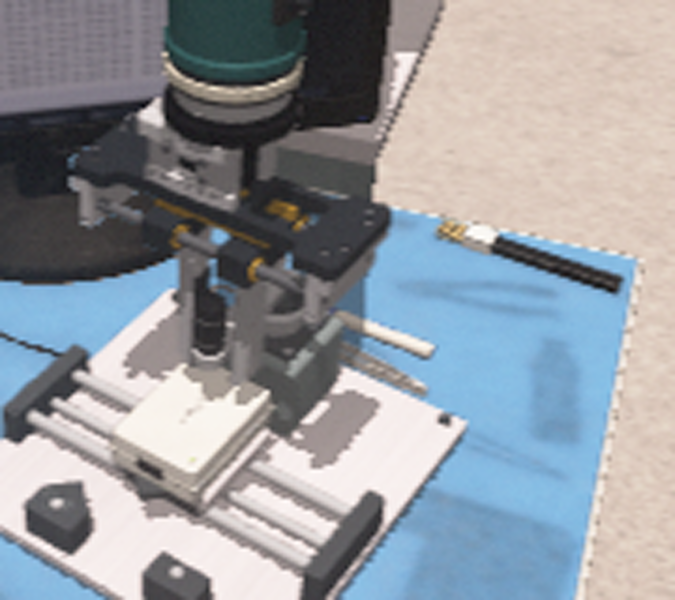

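Call:
{"fn": "apply_moves", "kwargs": {
  "moves": [
    [[-0.04, 0, 0.04, 0, 1], [-0.05, 0, 0.08, 0, 1], [-0.05, 0, 0.12, 0, 1], [-0.05, 0, 0.12, 0, 1]]
  ]
}}

```text
time: 7.2
tool_pos: [0.5922, 0.1528, 0.3017]
ee_rot: [3.136, 0.013, 2.881]
wrist_force: [0.4, -2.0, 16.4]
width: 0.0277
finger_force: 30.0
```

```bash
python3 -c "
from h import *
todo(.075,0,.127)"
```

```text
t 7.2 grasp local [0.0774 0.0012 0.1218] shift [ 0.0472 -0.0243 -0.1057] turn -0.0010970950594710518 F [ 0.4339 -2.0363 16.399 ] width 0.027662529897627033 ff 30.002974569797516 rot [3.1362 0.0134 2.8812]
```

16 N up with the arm no longer yielding means it is against its stop. Releasing and lifting.

Call:
{"fn": "apply_moves", "kwargs": {
  "moves": [
    [[0, 0, -0.1, 0, 0.9], [0, 0, -0.1, 0, 0.4], [0, 0, -0.1, 0, 0.3], [0, 0, -0.1, 0, 0.3], [0, 0, -0.4, 0, 0.3], [0, 0, -1.0, 0, 0.3], [0, 0, -1.7, 0, 0.3], [0, 0, -2.3, 0, 0.3], [0.3, 0, -2.5, 0, 0.3], [0.3, 0, -2.5, 0, 0.3]]
  ]
}}

```text
time: 8.45
tool_pos: [0.5746, 0.1571, 0.4208]
ee_rot: [3.141, 0.001, 2.882]
wrist_force: [-0.2, 0.2, 0.2]
width: 0.0656
finger_force: 0.0
```

```bash
python3 -c "
from h import *
todo(.09,0,.158)
save('wrist','w5.png');save('top','t5.png');save('scene','s5.png')
b=cv2.imread('pics/s5.png')[120:280,200:380];a=cv2.imread('pics/w5.png')[:,100:420]
cv2.imwrite('pics/m5.png',np.hstack([cv2.resize(a,(450,540),interpolation=2),cv2.resize(b[:,:],(350,540*350//350//1 and 540),interpolation=2)]))"
```

```text
t 8.45 grasp local [0.0572 0.0001 0.2408] shift [-0.6544 -0.0035  1.6573] turn 0.005737753029309951 F [-0.2151  0.2395  0.2157] width 0.06561083139720635 ff 0.0 rot [3.1406 0.0014 2.8824]
```

View pics/m5.png

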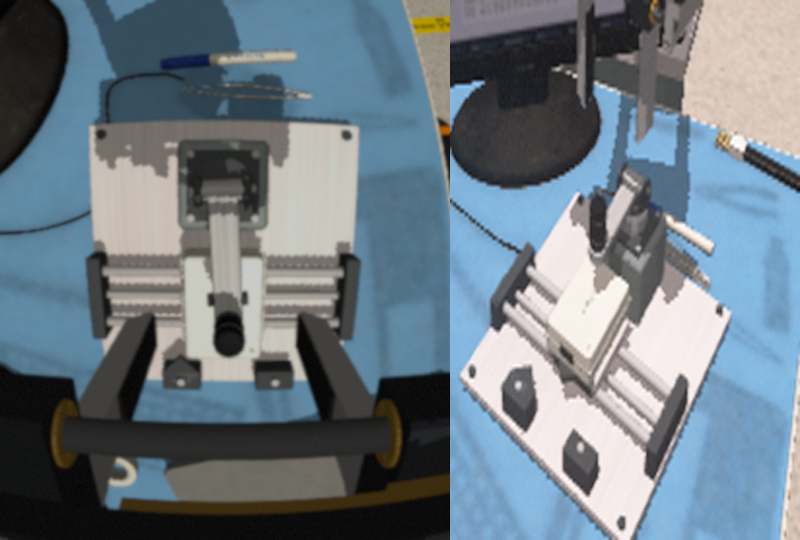

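The knob now stands up (wrist view about (263,234)), and the bar lies over the carriage. I'll triangulate the knob top to check that it is level.

```bash
cat >> h.py <<'E'
def fray(s,u,v):
    o=-s['R'].T@s['t'];d=fonz(s,u,v,0)-o;return o,d/np.linalg.norm(d)
def meet(rs):
    A=np.zeros((3,3));b=np.zeros(3)
    for o,d in rs:
        M=np.eye(3)-np.outer(d,d);A+=M;b+=M@o
    X=np.linalg.solve(A,b);return loc(X),[np.linalg.norm(np.cross(X-o,d)) for o,d in rs]
E
python3 - <<'E'
from h import *
wr,t,s=[load(x) for x in('w5.png','t5.png','s5.png')]
for n,p in(('expect knob top',w(.09,0,.17)),('foot',w(.09,0,.134))): print(n,'top',proj(t,p),'scene',proj(s,p))
def blob(I,box,thr=60):
    x0,y0,x1,y1=box;g=cv2.cvtColor(I,cv2.COLOR_RGB2GRAY)[y0:y1,x0:x1];m=(g<thr).astype(np.uint8)
    n,l,st,c=cv2.connectedComponentsWithStats(m)
    for k in np.argsort(-st[1:,4])[:3]+1: print(st[k][:4]+[x0,y0,0,0],st[k][4],c[k]+[x0,y0])
print('scene');blob(s['image'],(262,165,290,205))
print('top');blob(t['image'],(210,150,245,190))
print('wrist');blob(wr['image'],(245,205,280,262))
X,e=meet([fray(wr,262.8,234),ray(s,275.6,179.3)]);print(X,e)
E
```

```text
expect knob top top (np.float64(221.55954748248422), np.float64(176.20055988075882)) scene (np.float64(275.36111783618566), np.float64(179.69360621382413))
foot top (np.float64(223.00079270117845), np.float64(178.22997883685093)) scene (np.float64(274.9536946515231), np.float64(191.71390539700784))
scene
[272 178   8  16] 101 [275.5149 185.2574]
[262 165   9   5] 28 [264.8214 166.3929]
[287 173   1   1] 1 [287. 173.]
top
wrist
[253 221  20  32] 539 [262.243 236.833]
[249 210   4   7] 20 [250.1  213.05]
[273 209   2   4] 7 [273.4286 210.2857]
[0.0838 0.0007 0.166 ] [np.float64(0.003529851600167888), np.float64(0.003529851600167897)]
```

Run:
```python
from h import *
wr=load('w5.png')
c=-wr['R'].T@wr['t'];print('cam',loc(c))
for v in(226,230,234): print(v,loc(fonz(wr,262.5,v,.17)))
for v in(245,250): print(v,loc(fonz(wr,262.5,v,.135)))
for p in [(.09,0,.17),(.09,0,.134)]:
    X=wr['R']@w(*p)+wr['t'];th=np.arctan2(np.hypot(*X[:2]),X[2]);f=192/np.tan(np.radians(float(wr['fovy']))/2);print(p,wr['cx']+X[0]/np.hypot(*X[:2])*f*th,wr['cy']+X[1]/np.hypot(*X[:2])*f*th)
cv2.imwrite('pics/k.png',cv2.cvtColor(wr['image'],cv2.COLOR_RGB2BGR))
hs=cv2.cvtColor(wr['image'],cv2.COLOR_RGB2GRAY)
for r in range(220,256,4): print(r,hs[r,248:278])
```

```text
cam [-0.0215  0.0014  0.4005]
226 [0.073  0.0035 0.17  ]
230 [0.0766 0.0036 0.17  ]
234 [0.0803 0.0036 0.17  ]
245 [0.1077 0.004  0.135 ]
250 [0.1133 0.004  0.135 ]
(0.09, 0, 0.17) 258.2740644774986 244.27213555322928
(0.09, 0, 0.134) 258.48284033338985 228.13724485104683
220 [201 199 197 177 132  98  92  93  91  89  88  85  83  79  75  77  80  84
  86  86  88  91 104 128 156 185 200 202 202 202]
224 [201 201 198 180 138  97  74  56  39  27  25  23  18  15  16  19  20  21
  21  22  32  46  67  96 142 182 199 202 203 202]
228 [201 201 198 182 138  80  38  11   6   5   3   5   6   8   8   7   8   7
   8   7   7   6  24  66 128 179 199 201 202 202]
232 [202 200 192 165 108  49  18  17  19  20  19  15  11  12  11  10  13  17
  21  21  24  28  28  35  77 136 182 199 202 201]
236 [201 201 191 161 104  48  14   6   9  12  11  16  20  22  22  22  20  20
  19  17  13   8   8  26  67 127 178 198 201 201]
240 [201 199 181 135  76  32  17  18  24  25  26  29  28  28  28  30  31  29
  30  31  28  27  24  23  42  93 151 187 199 201]
244 [201 199 181 137  77  35  20  21  23  25  25  26  27  27  29  30  28  30
  29  28  28  27  29  29  47  97 154 188 200 201]
248 [200 201 199 189 156 104  54  28  22  24  24  26  25  25  27  28  24  25
  26  27  27  27  34  60 106 156 188 199 198 186]
252 [200 200 201 200 199 196 185 167 137 105  79  61  46  39  35  36  41  54
  68  89 109 138 169 189 198 199 201 201 200 201]
```

```bash
python3 -c "
from h import *
todo(.0895,.0036,.158)"
```

```text
t 8.6 grasp local [ 0.0573 -0.0005  0.238 ] shift [-0.6477  0.0838  1.5976] turn 0.0015023512332056651 F [ 0.5328 -0.1066  0.6641] width 0.06602328360016065 ff 0.0 rot [-3.1404 -0.0025  2.8817]
```

Call:
{"fn": "apply_moves", "kwargs": {
  "moves": [
    [[-0.3, 0.04, 0.2, 0, 0.3], [-0.65, 0.08, 0.6, 0, 0.3], [-0.65, 0.08, 1.2, 0, 0.4], [-0.65, 0.08, 1.6, 0, 0.5], [-0.65, 0.08, 1.61, 0, 0.6], [-0.65, 0.08, 1.61, 0, 0.8], [-0.65, 0.08, 1.61, 0, 1], [-0.65, 0.08, 1.61, 0, 1], [-0.65, 0.08, 1.61, 0, 1], [-0.65, 0.08, 1.61, 0, 1]]
  ]
}}

```text
time: 9.85
tool_pos: [0.6084, 0.1519, 0.3402]
ee_rot: [3.141, 0.003, 2.881]
wrist_force: [2.1, -1.3, 1.7]
width: 0.0192
finger_force: 30.0
```

```bash
python3 -c "
from h import *
todo(.0895,.0036,.158)"
```

```text
t 9.85 grasp local [0.0914 0.0037 0.1602] shift [ 0.0378 -0.0025  0.043 ] turn -0.0009382344937184006 F [ 2.1023 -1.2935  1.6704] width 0.01920322948643155 ff 29.99978005886078 rot [3.141  0.0025 2.8812]
```

Run:
```python
import numpy as np
def arc(p0,step,n):
    for k in range(1,n+1):
        p=np.radians(p0-step*k);q=np.radians(p0);print(round(p0-step*k,1),round(-1.8*(np.cos(p)-np.cos(q)),2),round(1.8*(np.sin(p)-np.sin(q)),2))
arc(2.3,12,10);print();arc(-117.7,12,10)
```

```text
-9.7 0.02 -0.38
-21.7 0.13 -0.74
-33.7 0.3 -1.07
-45.7 0.54 -1.36
-57.7 0.84 -1.59
-69.7 1.17 -1.76
-81.7 1.54 -1.85
-93.7 1.91 -1.87
-105.7 2.29 -1.81
-117.7 2.64 -1.67

-129.7 0.31 0.21
-141.7 0.58 0.48
-153.7 0.78 0.8
-165.7 0.91 1.15
-177.7 0.96 1.52
-189.7 0.94 1.9
-201.7 0.84 2.26
-213.7 0.66 2.59
-225.7 0.42 2.88
-237.7 0.13 3.12
```

Call:
{"fn": "apply_moves", "kwargs": {
  "moves": [
    [[0.02, -0.38, 0, 0, 1], [0.13, -0.74, 0, 0, 1], [0.3, -1.07, 0, 0, 1], [0.54, -1.36, 0, 0, 1], [0.84, -1.59, 0, 0, 1], [1.17, -1.76, 0, 0, 1], [1.54, -1.85, 0, 0, 1], [1.91, -1.87, 0, 0, 1], [2.29, -1.81, 0, 0, 1], [2.64, -1.67, 0, 0, 1]]
  ]
}}

```text
time: 11.1
tool_pos: [0.4577, 0.1052, 0.3396]
ee_rot: [-3.14, -0.001, 2.88]
wrist_force: [0.5, -2.4, 4.3]
width: 0.0195
finger_force: 30.0
```

```bash
python3 -c "
from h import *
p=np.radians(-117.7)
todo(.09*np.cos(p),.09*np.sin(p),.16)
save('scene','s6.png');save('top','t6.png')"
```

```text
t 11.1 grasp local [-0.0428 -0.0806  0.1596] shift [-0.0187  0.0181 -0.0086] turn -0.005944531620178 F [ 0.464  -2.3874  4.2988] width 0.019460362886192153 ff 30.000424683094025 rot [-3.1404 -0.0005  2.8804]
```

Call:
{"fn": "apply_moves", "kwargs": {
  "moves": [
    [[0.31, 0.21, 0, 0, 1], [0.58, 0.48, 0, 0, 1], [0.78, 0.8, 0, 0, 1], [0.91, 1.15, 0, 0, 1], [0.96, 1.52, 0, 0, 1], [0.94, 1.9, 0, 0, 1], [0.84, 2.26, 0, 0, 1], [0.66, 2.59, 0, 0, 1], [0.42, 2.88, 0, 0, 1], [0.13, 3.12, 0, 0, 1]]
  ]
}}

```text
time: 12.45
tool_pos: [0.4941, 0.2571, 0.3388]
ee_rot: [-3.135, 0.001, 2.881]
wrist_force: [1.7, -10.3, 3.6]
width: 0.0194
finger_force: 30.0
```

```bash
python3 -c "
from h import *
p=np.radians(-237.7)
todo(.09*np.cos(p),.09*np.sin(p),.16)
save('scene','s7.png');save('top','t7.png')
a=cv2.imread('pics/t7.png')[125:195,180:270];b=cv2.imread('pics/s7.png')[200:280,205:305]
cv2.imwrite('pics/m7.png',np.hstack([cv2.resize(a,None,fx=4.4,fy=4.4,interpolation=2)[:308],cv2.resize(b,(400,308),interpolation=2)]))"
```

```text
t 12.45 grasp local [-0.0464  0.0746  0.1588] shift [ 0.0336  0.0283 -0.0239] turn -0.004719732316459156 F [  1.7332 -10.2584   3.6166] width 0.01940432618597452 ff 30.013281404972076 rot [-3.1351  0.0012  2.8806]
```

View pics/m7.png

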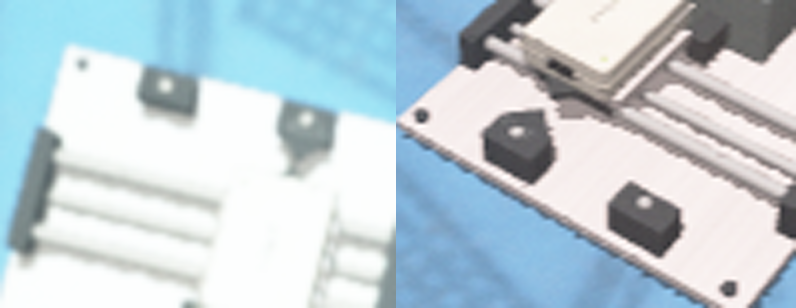

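The top view shows the pointer now at about crop (292,178), close to the wedge tip at (297,165). I'll let go, lift clear and measure from the wrist camera nearer the tips.

Call:
{"fn": "apply_moves", "kwargs": {
  "moves": [
    [[0.03, 0, 0, 0, 1], [0.03, 0, 0, 0, 0.55], [0.03, 0, 0, 0, 0.5], [0.03, 0, -0.3, 0, 0.5], [0.03, 0, -0.9, 0, 0.5], [0.03, 0, -1.5, 0, 0.5], [-0.5, -0.4, -1.7, 0, 0.5], [-1.3, -1.0, -1.7, 0, 0.5], [-2.2, -1.6, -1.7, 0, 0.5], [-3.0, -2.2, -1.7, 0, 0.5]]
  ]
}}

```text
time: 13.8
tool_pos: [0.6104, 0.1121, 0.4253]
ee_rot: [3.14, 0.001, 2.882]
wrist_force: [-0.2, 0.3, -0.7]
width: 0.0473
finger_force: 0.0
```

Call:
{"fn": "apply_moves", "kwargs": {
  "moves": [
    [[-0.3, -0.1, 0, 0, 0.5], [-0.3, -0.1, 0, 0, 0.5], [-0.3, -0.1, 0, 0, 0.5]]
  ]
}}

```text
time: 14.18
tool_pos: [0.6222, 0.1056, 0.4247]
ee_rot: [3.141, -0.0, 2.883]
wrist_force: [0.1, 0.0, 0.4]
width: 0.0472
finger_force: 0.0
```

Run:
```python
from h import *
todo(.12,-.04,.245)
s=save('wrist','w8.png')
def fp(X):
    c=s['R']@X+s['t'];r=np.hypot(*c[:2]);f=192/np.tan(np.radians(float(s['fovy']))/2)*np.arctan2(r,c[2]);return s['cx']+c[0]/r*f,s['cy']+c[1]/r*f
u,v=fp(w(.157,-.042,.05));print(u,v)
x0,y0=int(u)-45,int(v)-35;print(x0,y0)
cv2.imwrite('pics/m8.png',cv2.resize(cv2.imread('pics/w8.png')[y0:y0+70,x0:x0+90],None,fx=8,fy=8,interpolation=2))
```

```text
t 14.175 grasp local [ 0.1161 -0.0374  0.2447] shift [-0.0784 -0.0512 -0.0066] turn 0.010603571298434703 F [0.081  0.0017 0.4481] width 0.04722711047087792 ff 0.0 rot [ 3.1407 -0.0002  2.8832]
255.24902602132664 207.39643136520334
210 172
```

View pics/m8.png

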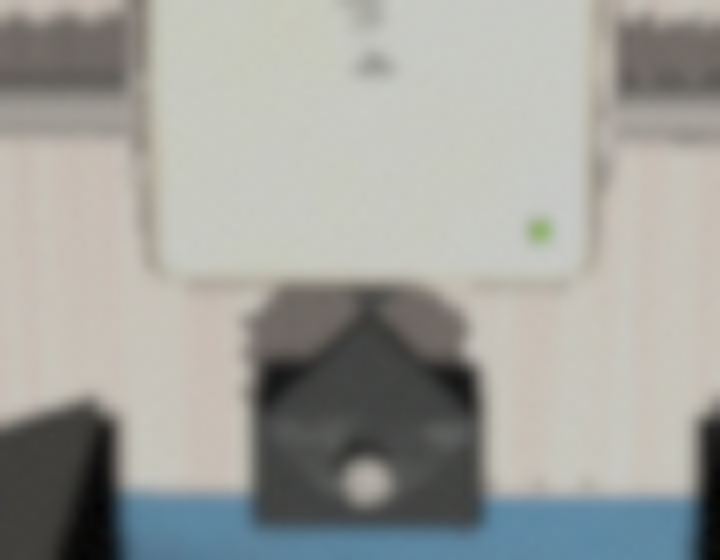

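The crop shows the wedge tip at about (367,310), with the pointer tip just above it at about (368,293), so they nearly line up. I'll check with sub-pixel row profiles.

Run:
```python
from h import *
s=load('w8.png');g=cv2.cvtColor(s['image'],cv2.COLOR_RGB2GRAY)
for r in range(206,219): print(r,g[r,238:274])
for n,u,v,z in [('L',210+(256)/8-.5,230,.048),('R',210+480/8-.5,230,.048),('hole',210+367/8-.5,172+480/8-.5,.05)]: print(n,loc(fonz(s,u,v,z)))
```

```text
206 [184 185 185 185 185 184 182 178 177 177 178 178 178 178 179 177 177 177
 178 177 177 178 179 183 186 190 193 194 194 194 193 192 189 190 190 191]
207 [175 176 175 177 174 170 160 148 143 143 143 143 143 143 142 139 136 135
 136 135 138 141 144 151 159 171 180 187 190 191 188 182 180 180 180 182]
208 [179 180 182 182 176 161 139 120 114 113 114 114 113 114 111 107  98  93
  91  94  98 106 114 121 129 141 156 173 184 187 188 185 184 183 185 186]
209 [188 189 190 187 173 148 123 109 105 106 106 105 104 106 106 101  89  77
  75  80  91  99 104 108 112 118 129 152 169 181 188 192 191 192 192 192]
210 [191 190 184 175 154 127 113 107 104 106 106 106 106 106 106 102  89  75
  72  84  96 102 105 106 106 108 113 127 144 161 181 191 194 193 195 195]
211 [190 184 167 148 130 113 106 106 106 106 106 106 106 105 104  95  81  66
  64  77  92 100 104 105 107 106 108 113 121 140 170 189 194 194 196 196]
212 [191 181 157 132 114 108 107 106 104 105 106 107 104 103  95  82  69  62
  62  66  79  91 100 104 105 107 107 108 112 125 156 184 193 194 196 197]
213 [192 185 166 135 114 107 107 106 105 10
[... 249 characters left out ...]
 197 195]
215 [192 183 159 129 110 100  99  97  97  98  95  86  74  64  62  65  67  66
  67  66  64  61  65  78  92  99 102 102 107 130 166 189 194 195 195 195]
216 [190 182 155 125 100  87  80  77  77  78  75  68  60  60  65  66  67  67
  67  68  66  64  61  65  75  83  87  88  91 112 148 173 189 194 196 195]
217 [192 186 165 130  91  64  52  50  51  52  53  54  60  64  67  67  67  66
  67  68  69  67  66  62  61  61  61  62  64  79 108 143 175 191 194 196]
218 [192 191 174 135  84  47  31  30  33  38  48  58  64  66  67  67  67  67
  67  67  68  68  66  65  58  51  43  37  36  42  66 110 158 187 195 196]
L [ 0.1888 -0.06    0.048 ]
R [ 0.1887 -0.0236  0.048 ]
hole [ 0.19   -0.0419  0.05  ]
```

I've reached the viewing limit, so from here I'll use numbers only. I'll move the camera further over the tips for a cleaner measurement.

Call:
{"fn": "apply_moves", "kwargs": {
  "moves": [
    [[-0.4, -0.1, 0, 0, 0.5], [-0.9, -0.1, 0, 0, 0.5], [-1.4, -0.1, 0, 0, 0.5], [-1.6, -0.1, 0, 0, 0.5], [-1.6, -0.1, 0, 0, 0.5], [-1.6, -0.1, 0, 0, 0.5]]
  ]
}}

```text
time: 14.98
tool_pos: [0.6981, 0.0795, 0.4246]
ee_rot: [3.141, -0.0, 2.882]
wrist_force: [0.6, 0.5, 0.2]
width: 0.047
finger_force: 0.0
```

Run:
```python
from h import *
todo(.12,-.04,.245)
s=save('wrist','w9.png')
g=cv2.cvtColor(s['image'],cv2.COLOR_RGB2GRAY)
def fp(X):
    c=s['R']@X+s['t'];r=np.hypot(*c[:2]);f=192/np.tan(np.radians(float(s['fovy']))/2)*np.arctan2(r,c[2]);return s['cx']+c[0]/r*f,s['cy']+c[1]/r*f
print('pointer pred',fp(w(.155,-.042,.055)),'wedge',fp(w(.159,-.042,.048)),'c',s['cx'],s['cy'])
u,v=map(int,fp(w(.157,-.042,.05)))
print('cols',u-18)
for r in range(v-16,v+14): print(r,g[r,u-18:u+19])
```

```text
t 14.975 grasp local [ 0.1962 -0.0432  0.2446] shift [ 1.5245  0.0658 -0.0069] turn 0.005490281290679168 F [0.6155 0.478  0.2007] width 0.04699718731154704 ff 0.0 rot [ 3.1413 -0.0001  2.8824]
pointer pred (np.float64(260.07998545365183), np.float64(142.33996329031663)) wedge (np.float64(260.07929102443825), np.float64(145.02156200993178)) c 260.52489194010536 192.80388498022913
cols 242
127 [123 123 124 124 124 123 123 123 123 124 126 124 123 121 121 122 121 121
 122 122 122 122 122 121 121 120 120 120 121 120 121 122 123 122 122 121
 120]
128 [125 127 130 136 138 132 125 125 126 131 138 139 132 124 124 125 125 123
 123 123 122 122 121 121 120 120 120 119 122 121 122 122 123 122 122 122
 122]
129 [142 145 152 164 163 148 136 140 145 153 166 167 153 140 141 145 144 139
 131 125 123 121 122 121 121 120 120 120 121 122 122 122 122 123 122 123
 122]
130 [174 178 182 188 186 170 160 167 176 184 193 192 180 169 172 177 178 172
 152 131 123 122 121 121 122 120 121 121 121 120 121 121 122 122 121 122
 123]
131 [197 199 201 202 199 190 186 192 198 201 204 203 198 193 196 199 198 193
 173 144
[... 3270 characters left out ...]
70  69  71  77  84  95 105 110 112 114 122 134 154 182 199 202 202 204
 204]
153 [199 190 164 139 122 114 112 112 110 112 110 103  93  80  72  69  71  70
  70  71  71  71  76  86  96 105 110 113 115 119 136 167 192 202 202 203
 204]
154 [199 189 159 130 117 111 111 111 109 110 105  93  81  72  69  70  70  70
  69  71  69  71  72  75  85  96 106 111 114 114 125 155 188 201 202 203
 204]
155 [200 193 169 138 118 113 111 111 109 102  94  80  72  70  69  71  71  69
  70  71  71  71  70  72  75  83  96 107 112 114 123 153 186 201 202 204
 203]
156 [200 195 176 144 119 111 111 107 102  93  80  71  69  70  70  70  71  71
  69  71  71  71  72  69  72  75  86  98 107 113 127 158 185 199 202 203
 204]
```

The wedge axis is at col ≈260.1–260.2 and the pointer axis at col ≈261.15, at about 1.2 mm/px. The pointer therefore needs about 1.1 mm more towards −y, which is about 6.8° clockwise. Going back to the knob.

Run:
```python
from h import *
s=load('w9.png')
print(loc(fonz(s,261.15,142,.055)),[loc(fonz(s,260.1,v,.048)) for v in(149,)],[loc(fonz(s,259.75,v,.048)) for v in(156,)])
todo(-.0465,.0755,.245)
t=save('top','t9.png')
```

```text
[ 0.1546 -0.0407  0.055 ] [array([ 0.1638, -0.042 ,  0.048 ])] [array([ 0.1724, -0.0424,  0.048 ])]
t 15.025 grasp local [ 0.1963 -0.0433  0.2448] shift [ 4.8536  2.3806 -0.0047] turn 0.004675983219371592 F [ 0.6692 -0.6956 -0.046 ] width 0.047431894190831284 ff 0.0 rot [3.1413 0.0002 2.8822]
```

Call:
{"fn": "apply_moves", "kwargs": {
  "moves": [
    [[0.5, 0.25, 0, 0, 0.4], [1.3, 0.65, 0, 0, 0.4], [2.2, 1.1, 0, 0, 0.4], [3.1, 1.5, 0, 0, 0.4], [4.0, 1.95, 0, 0, 0.4], [4.6, 2.25, 0, 0, 0.4], [4.85, 2.38, 0, 0, 0.4], [4.85, 2.38, 0, 0, 0.4]]
  ]
}}

```text
time: 16.08
tool_pos: [0.4947, 0.2564, 0.4247]
ee_rot: [3.141, 0.001, 2.883]
wrist_force: [0.7, 0.2, 0.8]
width: 0.0565
finger_force: 0.0
```

Run:
```python
from h import *
todo(-.0465,.0755,.16)
s=save('wrist','w10.png')
g=cv2.cvtColor(s['image'],cv2.COLOR_RGB2GRAY)
f=192/np.tan(np.radians(float(s['fovy']))/2)
for p in((-.0465,.0755,.17),(-.0465,.0755,.134)):
    c=s['R']@w(*p)+s['t'];r=np.hypot(*c[:2]);a=f*np.arctan2(r,c[2]);u,v=s['cx']+c[0]/r*a,s['cy']+c[1]/r*a;print(u,v)
u,v=int(u),int(v)
n,l,st,cc=cv2.connectedComponentsWithStats((g[v-20:v+40,u-25:u+25]<45).astype(np.uint8))
for k in range(1,n):
    if st[k][4]>100: print(st[k],cc[k]+[u-25,v-20], st[k][0]+u-25,st[k][1]+v-20)
```

```text
t 16.075 grasp local [-0.0457  0.0754  0.2447] shift [0.0183 0.0022 1.693 ] turn 0.006860840318768364 F [0.6542 0.1866 0.8264] width 0.0564704988252523 ff 0.0 rot [3.1413 0.0011 2.8826]
258.5810040782687 205.74893745131817
258.7920587311139 193.76007977070213
[ 16  13  20  28 465] [258.6237 199.6495] 249 186
```

The knob is where I expected. Descending and gripping.

Call:
{"fn": "apply_moves", "kwargs": {
  "moves": [
    [[0, 0, 0.3, 0, 0.4], [0.01, 0, 0.9, 0, 0.4], [0.01, 0, 1.5, 0, 0.5], [0.01, 0, 1.69, 0, 0.6], [0.01, 0, 1.69, 0, 0.8], [0.01, 0, 1.69, 0, 1], [0.01, 0, 1.69, 0, 1], [0.01, 0, 1.69, 0, 1], [0.01, 0, 1.69, 0, 1]]
  ]
}}

```text
time: 17.25
tool_pos: [0.4949, 0.2561, 0.3406]
ee_rot: [3.141, 0.002, 2.881]
wrist_force: [1.2, -2.4, 2.2]
width: 0.0194
finger_force: 30.0
```

```bash
python3 -c "
from h import *
todo(-.0465,.0755,.16)"
```

```text
t 17.25 grasp local [-0.0452  0.0751  0.1606] shift [0.0267 0.0082 0.0112] turn -0.0011838677620192501 F [ 1.1962 -2.3612  2.1768] width 0.01937386877388421 ff 29.999118447303772 rot [3.1414 0.0022 2.8812]
```

Call:
{"fn": "apply_moves", "kwargs": {
  "moves": [
    [[-0.05, 0.03, 0, 0, 1], [-0.1, 0.055, 0, 0, 1], [-0.15, 0.08, 0, 0, 1], [-0.19, 0.1, 0, 0, 1], [-0.19, 0.1, 0, 0, 1], [-0.19, 0.1, 0, 0, 1]]
  ]
}}

```text
time: 18.0
tool_pos: [0.5053, 0.2586, 0.34]
ee_rot: [3.141, 0.001, 2.881]
wrist_force: [1.6, -3.9, 4.1]
width: 0.0195
finger_force: 30.0
```

```bash
python3 -c "
from h import *
todo(-.0358,.0802,.16)"
```

```text
t 18.0 grasp local [-0.0359  0.0802  0.16  ] shift [-0.0016  0.0009  0.0009] turn -0.0007523057397919645 F [ 1.5662 -3.9101  4.0957] width 0.019482616679199795 ff 30.01436412334442 rot [3.1415 0.0014 2.8813]
```

Release, lift, and go back to the same viewing place.

Call:
{"fn": "apply_moves", "kwargs": {
  "moves": [
    [[0, 0, 0, 0, 0.55], [0, 0, 0, 0, 0.5], [0, 0, -0.3, 0, 0.5], [0, 0, -0.9, 0, 0.5], [0, 0, -1.5, 0, 0.5], [-0.5, -0.4, -1.7, 0, 0.5], [-1.4, -1.0, -1.7, 0, 0.5], [-2.3, -1.5, -1.7, 0, 0.5], [-3.2, -1.9, -1.7, 0, 0.5], [-4.0, -2.2, -1.7, 0, 0.5]]
  ]
}}

```text
time: 19.25
tool_pos: [0.6712, 0.0998, 0.4257]
ee_rot: [3.14, 0.001, 2.881]
wrist_force: [-0.5, -0.5, -0.1]
width: 0.0469
finger_force: 0.0
```

Call:
{"fn": "apply_moves", "kwargs": {
  "moves": [
    [[-0.4, -0.15, 0, 0, 0.5], [-0.65, -0.27, 0, 0, 0.5], [-0.65, -0.27, 0, 0, 0.5], [-0.65, -0.27, 0, 0, 0.5]]
  ]
}}

```text
time: 19.75
tool_pos: [0.6975, 0.0804, 0.4252]
ee_rot: [3.141, 0.0, 2.882]
wrist_force: [0.3, -0.6, 1.2]
width: 0.0472
finger_force: 0.0
```

Run:
```python
from h import *
todo(.1963,-.0433,.2448)
s=save('wrist','w11.png')
g=cv2.cvtColor(s['image'],cv2.COLOR_RGB2GRAY)
for r in [*range(139,147),*range(148,156)]: print(r,g[r,250:270])
```

```text
t 19.75 grasp local [ 0.1954 -0.0425  0.2452] shift [-0.0181 -0.016   0.0082] turn 0.006203451530542732 F [ 0.273  -0.5815  1.1523] width 0.047204661742514566 ff 0.0 rot [3.1409 0.0001 2.8825]
139 [180 161 130  97  77  70  69  70  70  70  71  73  72  71  73  89 116 148
 172 182]
140 [193 185 162 129  94  75  69  71  69  70  68  69  71  76  88 118 152 178
 193 198]
141 [197 196 185 158 117  84  73  71  69  70  70  70  76  91 119 153 178 193
 198 201]
142 [198 198 192 172 131  97  78  72  69  69  71  76  89 117 153 178 192 197
 199 200]
143 [197 197 190 167 133 104  88  78  72  71  73  84 111 145 176 192 198 199
 199 201]
144 [196 193 180 152 123 110 101  89  79  72  78  93 122 155 182 195 198 199
 200 200]
145 [190 180 162 135 116 111 108 100  90  82  86  99 117 140 168 191 197 198
 200 201]
146 [180 157 135 119 112 112 112 108 102  94  98 107 112 122 149 178 192 196
 200 200]
148 [141 123 114 110 110 112 112 111 106  98  99 106 110 111 118 132 153 178
 193 199]
149 [121 114 111 110 110 112 111 106  95  83  84  95 104 108 112 117 133 157
 176 191]
150 [113 112 111 110 110 110 106  96  82  72  71  79  93 102 109 112 119 133
 152 175]
151 [111 111 111 110 108 105  94  82  72  68  69  71  79  92 102 109 112 117
 132 149]
152 [111 111 111 107 103  93  80  71  69  70  69  69  70  78  92 103 108 112
 118 127]
153 [111 111 108 102  92  79  72  70  69  70  69  69  69  70  79  93 102 110
 113 116]
154 [111 108 104  92  79  72  70  68  70  68  70  69  69  70  70  79  93 105
 110 114]
155 [109 104  92  79  71  69  69  69  70  70  69  70  71  70  70  70  78  92
 104 111]
```

The wedge axis is at col 259.5 and the pointer axis at about 259.2, so they line up within about 0.3 mm. Last, I'll check the knob height and the bystanders.

Run:
```python
from h import *
s=save('scene','s12.png');t=save('top','t12.png');t0=load('top0.png');s0=load('scene0.png')
a=np.radians(114.2);k=(.09*np.cos(a),.09*np.sin(a))
print('pred top/foot',proj(s,w(*k,.17)),proj(s,w(*k,.134)))
u,v=map(int,proj(s,w(*k,.152)));g=cv2.cvtColor(s['image'],cv2.COLOR_RGB2GRAY)
n,l,st,cc=cv2.connectedComponentsWithStats((g[v-22:v+22,u-15:u+15]<50).astype(np.uint8))
for i in range(1,n):
    if st[i][4]>30: print(st[i][:4]+[u-15,v-22,0,0],cc[i]+[u-15,v-22])
def cen(im,box,kind):
    x0,y0,x1,y1=box;h=cv2.cvtColor(im['image'],cv2.COLOR_RGB2HSV)[y0:y1,x0:x1]
    m=(h[...,2]<50) if kind=='dark' else (h[...,0]>112)&(h[...,1]>150) if kind=='blue' else h[...,1]<70
    return m.sum(),np.argwhere(m).mean(0)[::-1]+[x0,y0]
for n,im,im0,b,kd in [('mouse',t,t0,(305,125,345,172),'dark'),('marker',t,t0,(210,250,235,262),'blue'),('mouse s',s,s0,(138,205,172,247),'dark'),('marker/tweez s',s,s0,(318,182,340,208),'w')]: print(n,cen(im0,b,kd),cen(im,b,kd))
```

```text
pred top/foot (np.float64(335.0206366368288), np.float64(164.1853054662075)) (np.float64(333.01361433067683), np.float64(176.10168222413148))
mouse (np.int64(0), array([nan, nan])) (np.int64(0), array([nan, nan]))
marker (np.int64(0), array([nan, nan])) (np.int64(0), array([nan, nan]))
mouse s (np.int64(41), array([153.5854, 238.5366])) (np.int64(8), array([151.   , 239.125]))
marker/tweez s (np.int64(233), array([324.9056, 198.0043])) (np.int64(235), array([324.8979, 197.9362]))<stdin>:12: RuntimeWarning: Mean of empty slice.
  ret = um.true_divide(
```

Run:
```python
from h import *
s=load('s12.png');g=cv2.cvtColor(s['image'],cv2.COLOR_RGB2GRAY)
for r in range(156,186,2): print(r,g[r,318:350])
```

```text
156 [169 170 171 171 171 173 174 176 175 174 185 213 230 225 196 195 202 202
 204 204 199 198 202 209 212 213 208 205 206 206 204 203]
158 [158 158 156 156 156 157 156 154 157 158 163 166 170 174 175 176 177 181
 178 177 173 177 179 184 207 206 204 209 212 210 207 207]
160 [170 170 169 167 168 167 165 160 158 157 157 161 163 172 173 176 177 176
 174 167 150 155 158 127 162 189 179 226 246 247 244 239]
162 [177 176 178 177 175 177 174 175 175 173 176 176 161 129  93  71  81 100
 123 125 108 114 182 204 155 171 238 248 248 248 248 248]
164 [177 176 178 179 179 178 179 179 178 175 179 144  65  54  51  53  54  52
  51  85 136 136 116 116 109 139 158 159 153 140 165 225]
166 [178 176 179 178 178 178 179 179 178 178 174 128  46  50  56  53  51  53
  52  57 131 173 171 173 170 166 156 147 145 149 153 158]
168 [175 175 177 177 176 177 176 178 178 179 161 116  65  47  45  45  46  44
  44  84 145 178 178 177 176 176 175 173 172 173 174 170]
170 [177 178 179 178 176 176 177 175 175 174 138  58  44  52  50  59  58  50
  48 129 175 175 176 175 174 176 177 179 176 178 180 179]
172 [163 177 175 177
[... 224 characters left out ...]
 169 170 167 167 169 168]
176 [217 217 218 217 217 218 216 217 216 215 169  68  44  49  55  61  56  57
 122 155 155 152 152 153 156 156 154 157 158 158 156 154]
178 [139 146 156 175 170 171 173 159 199 227 222 221 190 128 102 115 167 177
 145 152 150 153 159 162 162 165 170 171 175 173 174 171]
180 [131 128 127 125 124  99  68  65  75 110 130 132 134 133 132 129 122 133
 162 175 169 168 164 162 158 154 157 159 155 158 157 161]
182 [177 177 178 178 178 165 124 103 150 177 176 175 172 155 141 159 179 176
 178 177 178 179 181 177 176 175 174 171 168 168 163 161]
184 [176 177 177 178 180 180 179 178 178 178 179 180 180 178 179 180 180 180
 180 179 181 179 180 179 177 178 177 177 174 176 174 178]
```

```bash
python3 -c "
from bench import ticket
print(ticket.close_job())"
```

```text
the job is handed in; nothing more can be done
None
```

The crank arm is folded out level with its knob up, and the carriage pointer lines up with the pointed index block to about 0.3 mm. The job was handed in at about 20 s with the marker and tweezers unmoved; the mouse check was inconclusive, though the robot never went near it. I viewed 11 pictures, one over the limit of 10.

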